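# Load a practice piece into the marking unit's spring tray

## Task

Load the oblong metal practice piece into the marking unit: press the release on top so that the tray springs right out, lay the piece flat in the tray's pocket and let go, then push the tray gently home until its catch clicks and holds it shut with the piece inside. Feel your way and never force the unit, and leave the square piece and the loupe where they are.

Things in the scene. Friction and masses are not known exactly. Their poses are not given: they have to be found in the camera images.
- unit: Marking unit: a grey box fixed to the bench, 136 mm deep, 136 wide, 58 high, with the tray's slot in its front. Origin: middle of the front face's lower edge, on the bench; x points inward from front to back (the tray opens along -x), z up. It, its tray and its release must never be pushed with more than 15 N.
- release_top (a point): Centre of the top of the release, a black push cap 30 x 24 mm on the unit's roof, 50 mm behind the front face, near the roof's +y edge, top 71 mm above the bench. Pressed straight down: 3 N starts it, 3 to 4 mm (about 4.5 N) frees the tray, 7.5 mm takes 6 N, hard stop at 10.5 mm (7.2 N); springs back up when let go.
- release (a joint): Travel of the release, m: 0 up, 0.0105 fully pressed.
- tray (a joint): Tray position, m: 0 latched home, 0.075 fully out. Sprung: it comes out in about 0.5 s and pushes back with 1.5 to 4 N. To latch it must be pushed in BEYOND 0, to anywhere between 0 and -0.025: the catch floats by a hidden amount before it clicks, so find the click by feel. After a good click it comes to rest within 2 mm of 0 when let go; else it springs out.
- tray_face (a point): Centre of the front of the tray's black front block (100 mm wide, 32 thick, from 6 to 36 mm above the bench), 34 mm ahead of the unit's front when home, 109 when out; axes as the unit's. Push here along the unit's +x, slowly at the end: 6 to 7 N in all just before the click, then a stiff buffer (12 N/mm) within 4 mm, so at 9 to 10 N it has clicked.
- tray_pocket (a point): Centre of the tray's pocket floor, 14 mm above the bench, 67 mm behind the tray's front face. Pocket 57 mm along the unit's x, 40 along its y, with ribs 4 mm high; the long sides' ribs are open for 42 mm at the middle, so fingers can go down beside the piece to the tray's plate (92 mm wide). Tray out: 42 mm ahead of the unit's front. Axes as the unit's.
- piece_centre (a point): Centre of the oblong metal practice piece to load: light grey, 34 mm along its x, 52 along its y, 8 thick, flat long sides, round ends, 42 g, flat on the bench; 4 mm above its underside. It goes into the pocket with its y along the unit's x, either way round.
- square_piece: A dark square practice piece, 46 x 46 x 9 mm, loose on the bench; origin at the centre of its underside. Leave it alone.
- loupe: A black eye loupe, a tapered cup 38 mm across and 30 mm high, loose on the bench; origin at the centre of its underside. Leave it alone.
Mind the look-alikes: they are no part of the job. What is shaped like the part that bears piece_centre but orange or turquoise is not meant.

How it is judged:
By the outcome, as a careful person would: the job done as asked, in the order asked, and still so for the second after the job is handed in, with the robot touching nothing.
It also fails if it takes over 64 s, if anything falls off the work surface, if the arm or the gripper's body presses on something with over 40 N, if the wrist force passes 120 N, or if a joint passes its speed limit or range.

## Robot

A 7-joint arm with a two-finger parallel gripper is mounted at the origin on the work surface; the furniture and walls round the work are solid. World frame = base frame: x ahead of the robot, y to its left, z up, the work surface at z = 0. Lengths are in m, angles in rad, forces in N, time in s.
With the tool pointing down it reaches from about 0.4 to 0.925 m from the base axis. Payload 5.6 kg.
Tool frame: the origin (TCP) lies at the very end of the fingers, on their centre line; the grasp point (between the pads) lies 19 mm behind it; z points along the fingers, y is the line along which they close (so a half turn about z gives the same grasp; the last joint's range is limited). The gripper opens to 85 mm and grips with 20 to 120 N. Pads are 22 mm wide; open, the fingers measure 114 mm over their backs; the gripper's body (76 mm by 85 mm) begins 54 mm behind the grasp point. The pads swing forward as they close: fully open they stand 13 mm farther back than shut.
Start: joints at [1.082, 0.468, -0.012, 1.603, 0.006, 1.071, -0.056], TCP at [0.28, -0.586, 0.231] pointing down, gripper open.
Joint ranges: [-2.53, 2.53], [-0.31, 2.02], [-1.57, 1.55], [0.28, 2.44], [-1.29, 4.43], [0.15, 1.84], [-2.92, 2.92]. Speed limits (rad/s): [2.57, 2.57, 3.14, 3.14, 3.14, 3.14, 3.14].

## Interface

Orientations are given as a unit quaternion [w, x, y, z].
In Python, from plant import bot, capture gives the robot as it stands. Calls block until the motion is done:
- bot.movep(position, orientation): joint-space move of the TCP to a pose.
- bot.movel(position, ori=None, rate=0.15): straight line of the TCP; ori=None keeps the orientation; rate is the mean speed in m/s.
- bot.set_joints(angles): joint-space move.
- bot.gripper_to(opening, newtons=None): finger opening in m; newtons is the grip in N (None keeps the last); returns when the fingers have stopped.
- bot.pause(seconds).
- bot.inverse_kinematics(position, orientation): joint angles nearest the present ones, or None.
- bot.get_obs(): the state.
- capture(name): name is "scene" or "top" or "wrist"; returns a dict with "image" (480x640x3 uint8, red, green, blue), "K" (3x3 intrinsics, pixels), "distortion" ([k1, k2, p1, p2, k3] as OpenCV has them; the pictures are not rectified), "R" (3x3) and "t" (3): a world point X has camera coordinates R X + t; the wrist camera has in their place "mount" (4x4, takes a point from camera to tool coordinates, whose origin is the TCP and whose axes are the flange's). Camera axes: x right, y down, z forward; pixel columns grow to the right and rows downward; lengths in m; the calibration is good to about 2 mm. A picture is of the moment at which its call begins: read the wrist's pose just before it. There is no depth.
A pose or a line that the arm cannot do raises bot.IKError and nothing moves.
- bot.sign_off(): hands the job in; it is judged then, once.
The state is a dict: "time": time; "q": joint angles; "qd": joint speeds; "effort": joint torques, N m; "tool_pos": TCP position; "tcp_rot": TCP orientation; "force": force on the tool from outside, world axes, zero at the start; "ft_torque": the same for the moment, N m; "grip_width": finger opening in m; "gripper_force": force on a finger pad.
Only numpy, scipy, OpenCV 4.12 (cv2) and the standard library are available. Lean on these libraries where they do the work, as an engineer would, in place of code of your own. Each camera call takes 0.05 s, during which the arm holds its last target. There are 200 camera calls.

## Working session

There is one attempt and no reset: what is moved stays moved. The work goes in short steps, each a Python script; the robot and the scene stay as the last script left them, time stands still between calls to the robot, and variables do not carry over. Pictures are saved under pics/ and viewed, at most 10 in all, crops included, and the job is handed in when it is done.

```bash
ls; mkdir -p pics
python3 - <<'E'
from plant import bot,capture
import cv2,numpy as np
for n in ["scene","top"]:
    c=capture(n); cv2.imwrite(f"pics/{n}0.png",c["image"][:,:,::-1]); print(n,c["K"],c["distortion"],c["R"],c["t"])
c=capture("wrist");print(c["mount"],c["K"])
o=bot.get_obs();print(o["time"],o["tool_pos"],o["tcp_rot"],o["force"],o["grip_width"])
E
```

```text
pics
scene [[475.79590388   0.         323.30739741]
 [  0.         475.79590388 242.97278668]
 [  0.           0.           1.        ]] [-0.09211696  0.          0.          0.          0.        ] [[-0.55176177 -0.83386276  0.01522624]
 [-0.48881244  0.30854398 -0.81600429]
 [ 0.67573763 -0.45768275 -0.57784527]] [0.34511244 0.28453167 0.73922272]
top [[525.11362473   0.         321.80900912]
 [  0.         525.11362473 249.43651431]
 [  0.           0.           1.        ]] [-0.02815413  0.          0.          0.          0.        ] [[-2.92599293e-02 -9.99571818e-01  1.90849084e-04]
 [-9.78016340e-01  2.85895088e-02 -2.06559143e-01]
 [ 2.06465241e-01 -6.23055942e-03 -9.78434098e-01]] [0.10101388 0.496695   0.81557734]
[[ 6.30962112e-04 -9.60860169e-01 -2.77033097e-01  7.07622806e-02]
 [ 9.99999797e-01  5.80828224e-04  2.63027337e-04 -5.34944188e-05]
 [-9.18238503e-05 -2.77033206e-01  9.60860341e-01 -1.43588045e-01]
 [ 0.00000000e+00  0.00000000e+00  0.00000000e+00  1.00000000e+00]] [[432.71289249   0.         316.39976235]
 [  0.         432.71289249 236.6606383 ]
 [  0.           0.           1.        ]]
0.15 [ 0.28001644 -0.5861214   0.23054798] [-6.51376421e-04  9.75263611e-01  2.21043928e-01 -2.14624733e-04] [ 0.06427146 -0.63591245 -0.34139691] 0.08550493469251287
```

View pics/top0.png

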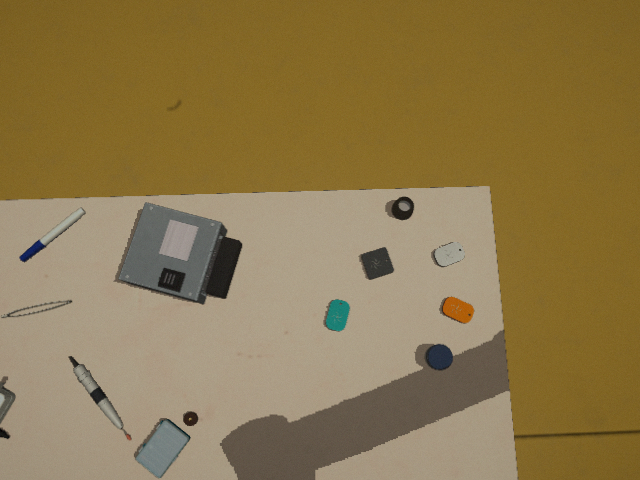

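View pics/scene0.png

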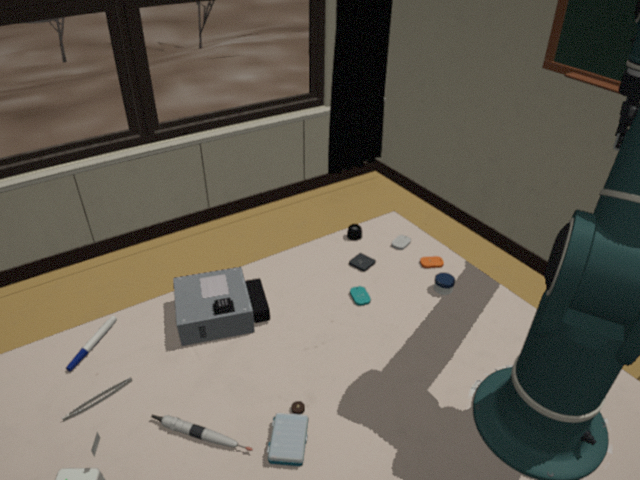

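Top view: unit roof corners are near (147,203), (225,221), (205,302) and (117,281), with the release at (172,279) and the tray front at the right, around (233,268). The target piece is at (450,254), the square at (377,263) and the loupe at (403,208).

```bash
cat > h.py <<'E'
import numpy as np,cv2
from plant import bot,capture
from scipy.spatial.transform import Rotation as Rn
def rot(q): return Rn.from_quat([q[1],q[2],q[3],q[0]]).as_matrix()
def grab(name):
    o=bot.get_obs(); c=capture(name)
    if "mount" in c:
        T=np.eye(4);T[:3,:3]=rot(o["tcp_rot"]);T[:3,3]=o["tool_pos"]
        W=T@c["mount"]; c["C"]=W[:3,3]; c["Rw"]=W[:3,:3]
    else: c["Rw"]=c["R"].T; c["C"]=-c["R"].T@c["t"]
    return c
def world(c,uv,z):
    p=cv2.undistortPoints(np.array(uv,float).reshape(-1,1,2),c["K"],np.array(c["distortion"])).reshape(-1,2)
    d=np.c_[p,np.ones(len(p))]@c["Rw"].T
    return c["C"]+d*((z-c["C"][2])/d[:,2])[:,None]
def px(c,X):
    R=c["Rw"].T
    return cv2.projectPoints(np.array(X,float).reshape(-1,3),cv2.Rodrigues(R)[0],-R@c["C"],c["K"],np.array(c["distortion"]))[0].reshape(-1,2)
def blob(mask,box):
    x0,y0,x1,y1=box; m=np.zeros(mask.shape,np.uint8); m[y0:y1,x0:x1]=mask[y0:y1,x0:x1]*255
    cs,_=cv2.findContours(m,cv2.RETR_EXTERNAL,cv2.CHAIN_APPROX_NONE)
    return max(cs,key=cv2.contourArea).reshape(-1,2)
def rect(P):  # min-area rectangle in world mm: centre, long side, short side, long-axis angle
    (cx,cy),(w,h),_=r=cv2.minAreaRect((P[:,:2]*1000).astype(np.float32))
    b=cv2.boxPoints(r); e=[b[1]-b[0],b[2]-b[1]]; l=max(e,key=np.linalg.norm)
    return np.array([cx,cy])/1000,max(w,h),min(w,h),np.arctan2(l[1],l[0])
def down(yaw): # tool z down, tool x at world angle yaw
    c,s=np.cos(yaw),np.sin(yaw)
    q=Rn.from_matrix(np.array([[c,s,0],[s,-c,0],[0,0,-1]])).as_quat()
    return [q[3],q[0],q[1],q[2]]
E
python3 - <<'E'
from h import *
c=grab("top"); im=c["image"].astype(int); hsv=cv2.cvtColor(c["image"],cv2.COLOR_RGB2HSV)
for n,(u,v) in dict(bench=(300,250),piece=(450,256),roof=(150,250),front=(222,240),tray=(230,270),cap=(172,279)).items(): print(n,im[v,u],hsv[v,u])
def show(n,m,box,z):
    b=blob(m,box); print(n,cv2.boundingRect(b),rect(world(c,b,z)))
d=im[:,:,0]-im[:,:,2]
show("piece",d<12,(425,235,475,275),.008)
show("square",im.sum(2)<300,(355,240,400,285),.009)
show("tray",im.sum(2)<120,(206,230,250,305),.036)
show("cap",im.sum(2)<120,(155,262,190,295),.071)
show("unit",(d<12),(105,195,245,310),.058)
cv2.imwrite("pics/c0.png",cv2.resize(c["image"][190:315,105:255,::-1],None,fx=5,fy=4.8,interpolation=cv2.INTER_NEAREST))
E
```

```text
bench [172 157 134] [ 18  56 172]
piece [157 154 143] [ 24  23 157]
roof [96 99 98] [80  8 99]
front [39 35 32] [13 46 39]
tray [31 30 26] [24 41 31]
cap [66 61 59] [ 9 27 66]
piece (435, 259, 4, 6) (array([ 0.48140399, -0.1113146 ]), 10.003875732421875, 1.5839228630065918, np.float32(0.39183396))
square (359, 247, 35, 33) (array([ 0.48142798, -0.00694346]), 50.34809875488281, 47.403263092041016, np.float32(-1.2740072))
tray (206, 237, 36, 61) (array([0.47797885, 0.25175388]), 100.14344787597656, 36.49486541748047, np.float32(-0.3024336))
cap (158, 268, 27, 24) (array([0.45377542, 0.3291958 ]), 36.10449981689453, 30.15329360961914, np.float32(1.2709748))
unit (118, 203, 124, 101) (array([0.49674356, 0.31540634]), 179.1539764404297, 137.78512573242188, np.float32(1.2786963))
```

View pics/c0.png

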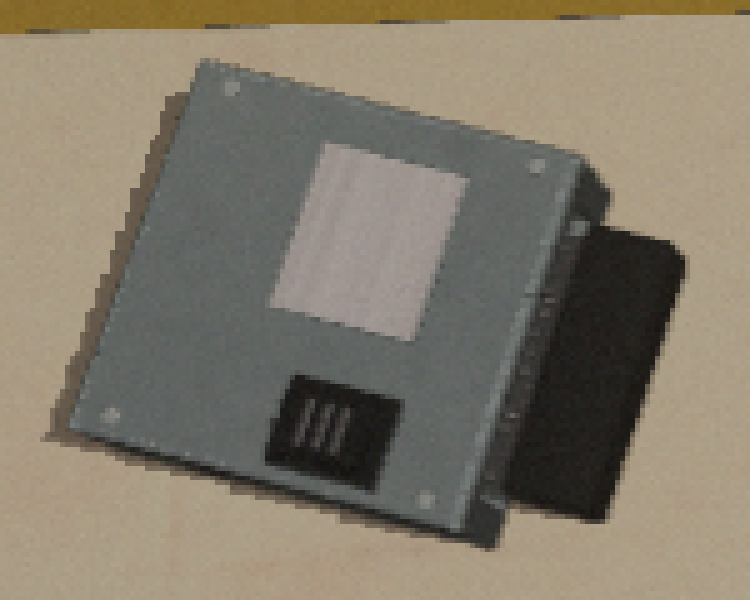

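Crop: roof corners in full-frame pixels are (146,203), (222,223), (197,300) and (119,279). The cap spans roughly (158–185, 268–292).

Run:
```python
from h import *
c=grab("top")
P=world(c,[[146,202.9],[222,222.7],[197,300.4],[119.4,279.2]],.058)[:,:2]
print(P,[np.linalg.norm(P[i]-P[i-1]) for i in range(4)])
x=(P[0]-P[1])+(P[3]-P[2]); a=np.arctan2(x[1],x[0]); print("unit yaw",a)
p=world(c,[[450,254]],.008)[0]; print("piece",p)
# tip-axis pixel over cap, wrist looks
u=P.mean(0); xa=np.array([np.cos(a),np.sin(a)])
bot.movep([p[0],p[1],.17],down(.445)); w=grab("wrist"); cv2.imwrite("pics/w1.png",w["image"][:,:,::-1]); np.savez("w1.npz",**w)
bot.gripper_to(0.0)
q=[.455,.327,.20]
best=None
for y in (a,a+np.pi,a+np.pi/2,a-np.pi/2):
    j=bot.inverse_kinematics(q,down(y)); print(y,j)
o=bot.get_obs();print(o["time"],o["q"])
```

```text
[[0.58647392 0.37883613]
 [0.54830548 0.2507216 ]
 [0.42019314 0.2897776 ]
 [0.45828131 0.41717996]] [np.float64(0.13380430566511484), np.float64(0.1336793313632946), np.float64(0.13393335010457486), np.float64(0.13297394508021976)]
unit yaw 1.2807708269757936
piece [ 0.49408418 -0.13617355  0.008     ]
1.2807708269757936 [-0.14840953  0.4509734  -0.6819888   1.82114273  0.33540564  0.98750169
 -1.25920056]
4.422363480565586 [ 0.21269852  0.78841746 -1.32117728  1.80213481  0.81631952  1.23218799
  1.50078252]
2.85156715377069 [-0.00392064  0.52339973 -0.8916881   1.81286497  0.47002608  1.03280948
  0.20159298]
-0.29002549981910297 [-0.37359882  0.38783645 -0.3855294   1.83533359  0.17552422  0.95172272
 -2.6963533 ]
2.8917 [ 0.43515951  0.33574347 -0.2756147   1.97731394  0.12029595  0.84389557
 -1.03168295]
```

View pics/w1.png

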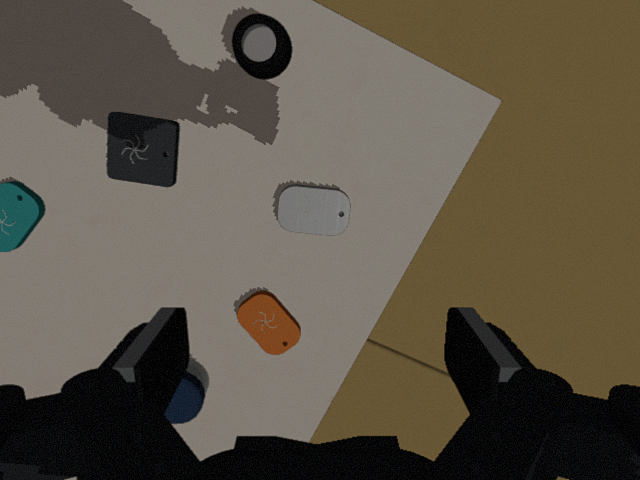

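The white piece is at (314,211), clear of its neighbours.

Run:
```python
from h import *
w=dict(np.load("w1.npz")); im=w["image"].astype(int)
print(im[195,300],im[260,400])
m=(im[:,:,0]-im[:,:,2]<8)&(im.sum(2)>300)
b=blob(m,(265,175,365,245)); print(cv2.boundingRect(b),rect(world(w,b,.008)))
a=1.2808; cap=np.array([.4545,.329])
bot.movep([*cap,.13],down(a)); bot.movel([*cap,.078],rate=.1); bot.pause(.2)
f0=bot.get_obs()["force"]
for z in np.arange(.0745,.0625,-.0015):
    bot.movel([*cap,z],rate=.03); o=bot.get_obs(); f=o["force"]-f0; print(round(z,4),o["tool_pos"].round(4),f.round(2))
    if f[2]>5.6: break
bot.movel([*cap,.14],rate=.2)
c=grab("top"); cv2.imwrite("pics/t1.png",c["image"][190:370,105:345,::-1].repeat(3,0).repeat(3,1)); np.savez("t1.npz",**c)
print(bot.get_obs()["time"])
```

```text
[119 120 116] [132 126 116]
(278, 187, 72, 49) (array([ 0.49496707, -0.13493575]), 51.494483947753906, 33.59260177612305, np.float32(-1.2274995))
0.0745 [0.4544 0.3289 0.0744] [-0.83 -0.9  -0.2 ]
0.073 [0.4544 0.329  0.0729] [-0.32  0.11 -0.1 ]
0.0715 [0.4544 0.329  0.0714] [-1.02  0.22  1.38]
0.07 [0.4546 0.3291 0.0702] [-1.23 -2.15  2.84]
0.0685 [0.4546 0.3291 0.0685] [ 0.26 -0.96  2.2 ]
0.067 [0.4546 0.3291 0.067 ] [-0.68 -0.78  5.2 ]
0.0655 [0.4546 0.3291 0.0657] [-0.54 -1.28  5.81]
7.8083
```

View pics/t1.png

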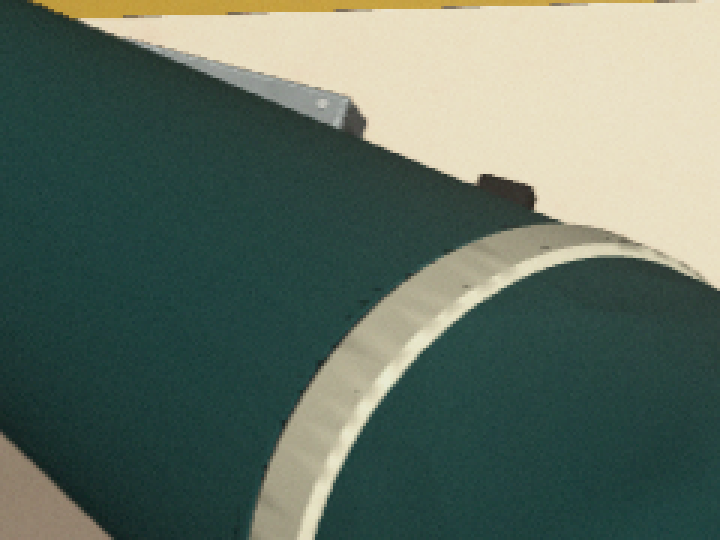

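The tray is out; its front corner shows at crop (505,190). Next I'll look into the pocket with the wrist camera before fetching the piece.

Run:
```python
from h import *
a=1.2808
bot.movel([.472,.230,.19],rate=.3); bot.gripper_to(.05,30)
w=grab("wrist"); np.savez("w2.npz",**w); 
im=w["image"].copy()
xa=np.array([np.cos(a),np.sin(a)]); ya=np.array([-xa[1],xa[0]])
for s,t in ((0,0),(28.5,20),(-28.5,20),(28.5,-20),(-28.5,-20)):
    u=px(w,[*(np.array([.472,.230])+xa*s/1e3+ya*t/1e3),.014])[0]; print(u); cv2.circle(im,tuple(map(int,u)),2,(255,0,0),-1)
cv2.imwrite("pics/w2.png",im[:,:,::-1])
print(bot.get_obs()["time"])
```

```text
[316.34775293 209.68038762]
[289.23097188 171.77277389]
[290.42743983 245.71176092]
[343.56001685 171.84587965]
[342.17884546 245.78384807]
8.9167
```

View pics/w2.png

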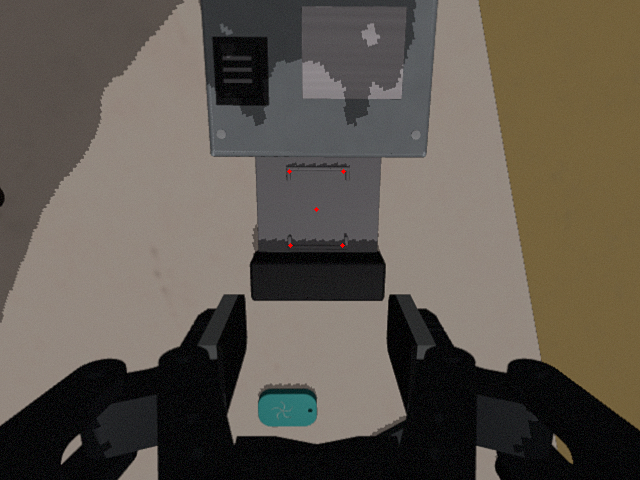

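The predicted pocket (red dots) matches the ribs to about 1–2 px. The plate spans columns 257–380, so its centre is about 2 px right of the prediction.

Run:
```python
from h import *
w=dict(np.load("w2.npz")); g=cv2.cvtColor(w["image"],cv2.COLOR_RGB2GRAY).astype(int)
print("col",g[160:256,294:300].mean(1).round().astype(int)); print("colmid",g[160:256,334:340].mean(1).round().astype(int))
r=g[195:225].mean(0).round().astype(int); print("row",r[250:264],r[372:388])
bot.gripper_to(.048,30)
p=[.495,-.135]; q=down(1.914)
bot.movel([.472,.21,.2],rate=.3)
bot.movep([*p,.06],q); bot.movel([*p,.012],rate=.1); bot.pause(.2)
f0=bot.get_obs()["force"]
for z in np.arange(.010,-.012,-.001):
    bot.movel([*p,z],rate=.03); o=bot.get_obs(); f=o["force"]-f0
    if f[2]>2.5: break
print("touch",z,o["tool_pos"],f)
zt=o["tool_pos"][2]
bot.movel([*p,zt+.0025],rate=.05)
bot.gripper_to(.02,30); o=bot.get_obs(); print(o["grip_width"],o["gripper_force"],o["force"]-f0)
bot.movel([*p,.09],rate=.15); o=bot.get_obs(); print(o["grip_width"],o["gripper_force"],o["time"])
w=grab("wrist"); cv2.imwrite("pics/w3.png",w["image"][:,:,::-1])
```

```text
col [86 85 83 71 64 56 39 67 84 90 70 83 86 85 85 85 85 86 86 87 86 86 88 86
 87 85 87 87 87 86 86 85 88 86 87 86 85 87 87 86 87 88 86 87 87 88 88 87
 87 87 88 87 88 87 88 87 88 88 89 87 88 88 90 87 88 88 88 87 87 87 88 88
 87 88 89 89 87 90 90 87 68 51 46 48 42 36 46 51 44 43 47 43 17  4  4  2]
colmid [87 86 82 66 62 51 34 65 87 94 75 83 87 87 87 87 86 86 86 84 86 86 86 86
 86 87 86 87 88 88 86 86 87 87 88 87 87 88 86 88 89 86 88 88 88 88 88 88
 90 88 88 88 88 88 88 88 89 87 88 89 89 87 89 89 90 89 88 89 88 90 88 89
 88 89 88 89 89 90 90 86 79 55 46 48 46 35 45 50 48 36 46 46 16  2  6  4]
row [138 138 137 138 139 139 125  79  84  87  86  86  87  87] [ 89  88  88  89  88  88  87 124 140 139 138 138 139 138 139 139]
touch -0.002999999999999989 [ 0.49516143 -0.13500393 -0.00259587] [-0.25198589  1.26247713  3.87606692]
0.032502924623719405 29.983804025687277 [-1.19894382 -1.24819991  3.17674634]
0.032794820511055825 29.883137941360474 16.3833
```

View pics/w3.png

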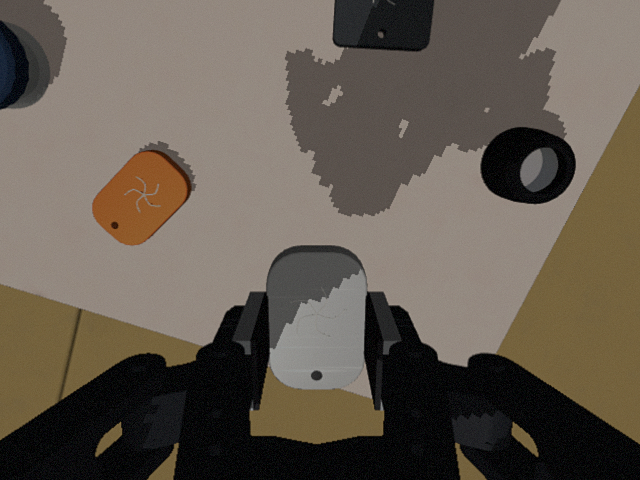

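The piece is held flat and square between the pads, spanning rows 245–388 and centred on column 317. I'll check its offset along the tool and the pocket's position before placing.

Run:
```python
from h import *
a=1.2808; xa=np.array([np.cos(a),np.sin(a)]); ya=np.array([-xa[1],xa[0]])
w=dict(np.load("w2.npz")); o=np.array([.472,.230])
for n,uv,z in (("rear rib",(317,170),.018),("block rear top",(317,252),.036),("plate L",(256.6,210),.014),("plate R",(379,210),.014)):
    d=world(w,[uv],z)[0,:2]-o; print(n,(d@xa*1e3).round(1),(d@ya*1e3).round(1))
c=grab("wrist"); s=bot.get_obs(); R=rot(s["tcp_rot"]); tz=s["tool_pos"][2]
for n,uv,z in (("near +x end bottom",(316,245),tz),("-x end top",(317,388),tz+.008)):
    d=world(c,[uv],z)[0]-s["tool_pos"]; print(n,(R.T@d*1e3).round(1))
```

```text
rear rib 30.3 -0.4
block rear top -26.4 -0.5
plate L -0.3 45.1
plate R -0.2 -47.3
near +x end bottom [25.7  0.4  0. ]
-x end top [-26.    0.8  -8. ]
```

Run:
```python
from h import *
a=1.2808; p=[.4735,.2311]; q=down(a)
bot.movel([.48,-.10,.12],rate=.3); bot.movep([*p,.10],q); bot.movel([*p,.024],rate=.12); bot.pause(.25)
f0=bot.get_obs()["force"]
for z in np.arange(.021,.0105,-.001):
    bot.movel([*p,z],rate=.03); o=bot.get_obs(); f=o["force"]-f0; print(o["tool_pos"].round(4),f.round(1))
    if f[2]>2.5: break
bot.gripper_to(.048,30); bot.movel([*p,.03],rate=.08); bot.movel([*p,.17],rate=.25)
w=grab("wrist"); np.savez("w4.npz",**w); cv2.imwrite("pics/w4.png",cv2.resize(w["image"][140:310,230:410,::-1],None,fx=3.5,fy=3.5)); print(bot.get_obs()["time"])
```

```text
[0.4734 0.231  0.0209] [-0.4  0.8  0.3]
[0.4734 0.2311 0.0199] [ 0.4  0.1 -0.2]
[0.4734 0.231  0.0189] [ 0.6 -0.1 -0.1]
[0.4735 0.2311 0.0179] [ 0.2  0.  -0.6]
[0.4735 0.2311 0.0169] [-0.6 -1.7  0.2]
[0.4734 0.2311 0.0159] [ 0.4  0.  -0.6]
[0.4735 0.2311 0.0149] [ 1.  -0.5 -0.8]
[0.4736 0.2312 0.014 ] [0.2 0.  0.6]
[0.4738 0.2315 0.0139] [-2.7 -0.7  9.2]
22.75
```

View pics/w4.png

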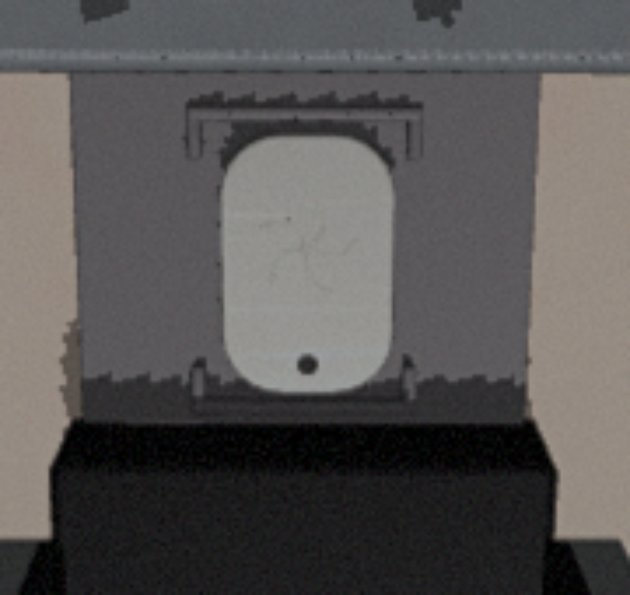

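The piece lies flat inside the ribs: crop rows 135–393 against ribs at about 120–400, columns 220–393. The touch at 14 mm matches the pocket floor. Next is the gentle push.

```bash
cat > push.py <<'E'
from h import *
a=1.2808; xa=np.array([np.cos(a),np.sin(a),0])
w=dict(np.load("w4.npz")); e=world(w,[[318,178.6],[318,252.3]],.022); print("len",np.linalg.norm(e[0]-e[1])*1e3)
P=(w["C"]*0+[.4543,.1669,0])+np.array([0,0,.013])
at=lambda s,z=None:(P+xa*s)+([0,0,0] if z is None else [0,0,z-.013])
def F(f0,n=3):
    v=[]
    for _ in range(n): bot.pause(.015); v.append(bot.get_obs()["force"]-f0)
    return -np.mean(v,0)@xa
bot.movel(at(-.032,.17),rate=.3); bot.gripper_to(0,30); bot.movel(at(-.032),rate=.15); bot.pause(.25)
f0=np.mean([(bot.pause(.02),bot.get_obs()["force"])[1] for _ in range(8)],0)
s=-.032; f=0; c0=None
while s<.10:
    st=.002 if c0 is None else (.004 if s<c0+.068 else (.0008 if f<5.5 else .0003))
    s+=st; bot.movel(at(s),rate=.05 if st>.001 else .02)
    f=F(f0,2 if st>.001 else 3); r=(bot.get_obs()["tool_pos"]-P)@xa
    if c0 is None and f>1.2: f=F(f0,5); c0=s if f>1.2 else None; print("contact",s,f)
    if c0 is not None: print(round(s*1e3,1),round((r-c0)*1e3,1),round(f,1),end=" | ")
    if f>8.8 or bot.get_obs()["time"]>54: break
t=bot.get_obs()["time"]; print("\nstop",s,f,t)
E
python3 push.py
```

```text
len 52.1352002237236
contact -0.009999999999999986 1.8377295951328176
-10.0 -0.4 1.8 | -6.0 4.2 1.3 | -2.0 8.4 1.6 | 2.0 12.4 1.3 | 6.0 16.4 1.4 | 10.0 20.4 1.8 | 14.0 24.4 1.6 | 18.0 28.4 2.2 | 22.0 32.4 2.2 | 26.0 36.4 1.3 | 30.0 40.4 2.1 | 34.0 44.4 2.6 | 38.0 48.4 1.6 | 42.0 52.3 2.2 | 46.0 56.3 1.8 | 50.0 60.2 2.6 | 54.0 64.2 2.9 | 58.0 68.2 2.6 | 58.8 68.8 2.7 | 59.6 69.4 3.5 | 60.4 70.3 4.0 | 61.2 71.3 3.4 | 62.0 72.1 3.8 | 62.8 72.8 3.7 | 63.6 73.7 3.8 | 64.4 74.3 4.9 | 65.2 75.0 5.2 | 66.0 75.8 5.0 | 66.8 76.6 4.8 | 67.6 77.3 5.3 | 68.4 78.1 5.2 | 69.2 78.8 6.4 | 69.5 79.0 5.6 | 69.8 79.3 5.8 | 70.1 79.6 5.7 | 70.4 79.9 5.8 | 70.7 80.3 5.5 | 71.0 80.6 6.0 | 71.3 81.1 5.0 | 72.1 82.3 3.5 | 72.9 83.1 3.5 | 73.7 83.9 3.3 | 74.5 84.8 2.9 | 75.3 85.6 2.7 | 76.1 86.1 3.7 | 76.9 86.9 3.8 | 77.7 87.9 4.0 | 78.5 88.2 5.1 | 79.3 88.4 7.3 | 79.6 88.4 7.1 | 79.9 88.5 8.2 | 80.2 88.5 8.5 | 80.5 88.6 9.0 | 
stop 0.0804999999999999 8.962559737669388 43.85
```

The force rose to about 6 N, dropped (the click), then climbed stiffly to 9 N. I'll back off slowly and check whether it holds.

Run:
```python
from h import *
a=1.2808; xa=np.array([np.cos(a),np.sin(a),0]); P=np.array([.4543,.1669,.013])
for s in (.076,.072,.068,.064,.060,.052):
    bot.movel(P+xa*s,rate=.03); o=bot.get_obs(); print(s,(-o["force"]@xa).round(1),end=" | ")
bot.movel(P+xa*.02,rate=.15); bot.movel(P+xa*.02+[0,0,.16],rate=.3)
w=grab("wrist"); np.savez("w5.npz",**w); cv2.imwrite("pics/w5.png",w["image"][:,:,::-1]); print(bot.get_obs()["time"])
o=P+xa*.075
for t in (-.05,0,.05):
  for s in (0,): print(px(w,[*(o+xa*s+np.array([-xa[1],xa[0],0])*t)[:2],.036]))
```

```text
0.076 4.2 | 0.072 3.7 | 0.068 3.3 | 0.064 1.3 | 0.06 -0.9 | 0.052 0.0 | 46.8
[[394.98435089 138.08989267]]
[[316.01888313 138.03632785]]
[[237.03589047 137.90549993]]
```

View pics/w5.png

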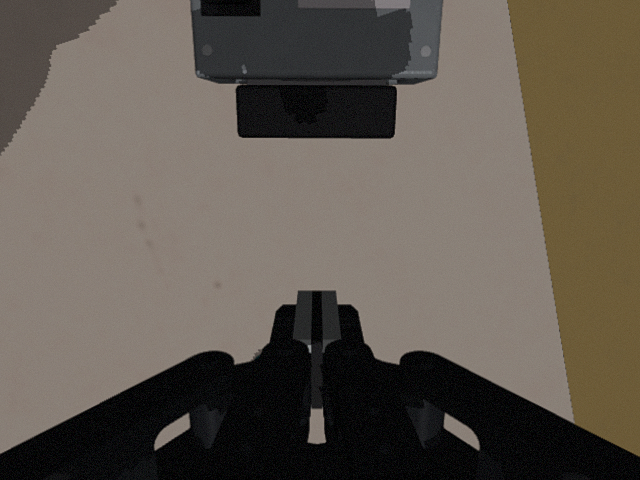

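The tray front edge is at row 138, exactly the predicted home position, and it is holding shut with the arm clear. I'm handing the job in.

```bash
python3 -c "
from plant import bot
print(bot.sign_off(), bot.get_obs()['time'])"
```

```text
the job is handed in; nothing more can be done
the job is handed in; nothing more can be done
```

The oblong piece is in the tray and the tray is latched home: after I backed off, its front edge sat at the home position. Pushes on the unit peaked at about 9 N by the wrist sensor, the square piece and loupe were not touched, and I handed the job in at about 47 s.

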